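Make up the blue decorating tray at the potter's bench

TASK

Make up the wooden tray for the blue decorating: slide the spent white tape roll up off its spindle and lay it flat in the black scrap tray, then slide off the blue tape roll that was beneath it and lay it flat on the grey felt disc in the wooden tray. Also take the blue pigment vial from the rack and stand it fully down in the hole of the wooden tray's block. Leave the green roll on its spindle, the other two vials in the rack and the stack of bowls where they are.

Things in the scene. Friction and masses are not known exactly. Their poses are not given: they have to be found in the camera images.
- stand: Fixed tape stand: grey base 80 (x) x 170 (y) x 12 mm high, two upright steel spindles at its y = -40 and +40 mm (x = 0); no finger fits between rolls on both. Spindles: 18 mm in diameter, tapered tip 78 mm above the table; a black collar, 34 mm in diameter, carries the lowest roll 22 mm above the table. Origin: centre of the base underside, on the table. Heading varies by 30 degrees either way.
- white_roll: Spent white tape roll: a flat ring 52 mm in outer diameter and 20 mm high with a 25 mm bore lined by a thin brown cardboard core. Origin at the centre of the underside; z is the bore axis, pointing up at the start. It starts loose around the same spindle as the blue roll, directly on top of it, underside 46 mm above the table.
- blue_roll: Blue tape roll: a flat ring 62 mm in outer diameter and 24 mm high with a 25 mm bore lined by a thin brown cardboard core. Origin at the centre of the underside; z is the bore axis, pointing up at the start. It starts loose around either one of the two spindles, on the collar, underside 22 mm above the table, under the white roll.
- green_roll: Green tape roll: a flat ring 62 mm in outer diameter and 24 mm high with a 25 mm bore lined by a thin brown cardboard core. Origin at the centre of the underside; z is the bore axis, pointing up at the start. It sits on the collar of the other spindle, underside 22 mm above the table. Leave it alone.
- scrap: Fixed black open scrap tray, 150 x 150 mm and 30 mm high outside, walls and floor 5 mm thick, so 140 x 140 mm inside. Origin at the centre of its underside on the table, z up.
- tray: Fixed wooden tray, 150 (x) x 250 (y) mm outside with an 18 mm high rim, walls and floor 6 mm thick, on the table. Towards its own -y it has the felt disc, towards its +y a wooden block 56 x 56 mm (centre at y = +80 mm) whose top is 40 mm above the table, with the vial hole. Origin at the centre of its underside, z up.
- tray_pad (a point): Centre of the grey felt disc (84 mm in diameter) on the wooden tray's floor, 6 mm above the table. It lies at y = -38 mm in the tray's frame.
- tray_hole (a point): Centre of the mouth of the vial hole in the wooden tray's block, 40 mm above the table: 28 mm in diameter, 28 mm deep, its rim chamfered by 2 mm, upright. A vial stands in it on the bottom 12 mm above the table.
- rack: Fixed plywood vial rack, 50 (x) x 160 (y) x 40 mm high, three upright holes 27 mm in diameter and 32 mm deep in a row along its own y at -50, 0 and +50 mm. Origin at the centre of its underside on the table, z up.
- blue_vial: Blue pigment vial, closed and rigid, 24 mm in diameter and 75 mm high, body and cap of the same colour. Origin at the centre of its underside, z up along the vial. It starts upright in one of the rack's three holes (which one varies), its top 83 mm above the table. This is the one to move.
- green_vial: Green pigment vial, closed and rigid, 24 mm in diameter and 75 mm high, body and cap of the same colour. Origin at the centre of its underside, z up along the vial. It starts upright in one of the rack's three holes (which one varies), its top 83 mm above the table. Leave it in the rack.
- amber_vial: Orange pigment vial, closed and rigid, 24 mm in diameter and 75 mm high, body and cap of the same colour. Origin at the centre of its underside, z up along the vial. It starts upright in one of the rack's three holes (which one varies), its top 83 mm above the table. Leave it in the rack.
- bowls: Loose stack of five white bowls (one rigid body, 0.9 kg), 128 mm in diameter and 96 mm high. Origin at the centre of its underside on the table. Leave it where it stands.
Mind the look-alikes: they are no part of the job. Of the things that look like the blue_roll, the smallest one is meant. What is meant by the white_roll is not orange, and is the smaller of those in its own colour.

How it is judged (in metres and radians):
On the way, in this order (a step that is already met when the one before it is completed fails the run):
1. the white roll lies flat in the scrap tray (x of white_roll in the frame of scrap between -0.052 and 0.052 m and y of white_roll in the frame of scrap between -0.052 and 0.052 m and z of white_roll in the frame of scrap below 0.011 m and angle between white_roll's own z axis and vertical below 0.15 rad), for 0.2 s.
2. the blue roll lies flat on the felt disc (horizontal distance between blue_roll and tray_pad below 0.016 m and z of blue_roll in the frame of tray_pad below 0.006 m and angle between blue_roll's own z axis and vertical below 0.12 rad), for 0.2 s.
At the end, for the whole second after the job is handed in: White roll flat on the scrap tray floor; blue roll flat on the felt, within 16 mm of its centre; blue vial upright in the hole within 6 mm of its axis, at least 22 mm deep; all at rest; green roll and other vials upright within 12 mm, bowls within 15 mm, of their starts (all of step 1 and all of step 2 and horizontal distance between blue_vial and tray_hole below 0.006 m and z of blue_vial in the frame of tray_hole below -0.022 m and angle between blue_vial's own z axis and vertical below 0.2 rad and distance of each of green_roll, green_vial, amber_vial from where it was at the start of the episode below 0.012 m and distance of bowls from where it was at the start of the episode below 0.015 m and angle between each of green_roll, green_vial, amber_vial's own z axis and vertical below 0.25 rad and angle between bowls's own z axis and vertical below 0.1 rad and linear speed of each of white_roll, blue_roll, blue_vial below 0.02 m/s); the robot touches nothing.
It fails at once if the green roll is displaced (distance of green_roll from where it was at the start of the episode above 0.012 m).
It fails at once if the green vial is displaced (distance of green_vial from where it was at the start of the episode above 0.012 m).
It fails at once if the orange vial is displaced (distance of amber_vial from where it was at the start of the episode above 0.012 m).
It fails at once if the stack of bowls is displaced (distance of bowls from where it was at the start of the episode above 0.015 m).
It also fails if it takes over 69 s, if anything falls off the work surface, if the arm or the gripper's body presses on something with over 40 N, if the wrist force passes 120 N, or if a joint passes its speed limit or range.

ROBOT

A 6-joint arm with a two-finger parallel gripper is mounted at the origin on the work surface. World frame = base frame: x ahead of the robot, y to its left, z up, the work surface at z = 0. Lengths are in mm, angles in rad, forces in N, time in s.
With the tool pointing down it reaches from about 300 to 875 mm from the base axis. Payload 6.4 kg.
Tool frame: the origin (TCP) lies midway between the tips of the shut fingers; the grasp point (between the pads) lies 19 mm behind it (env.grip_depth is the distance from the TCP to the grasp point, in mm); z points along the fingers, y is the line along which they close (so a half turn about z gives the same grasp; the last joint's range is limited). The gripper opens to 88 mm and grips with 3 to 60 N. Pads are 18 mm wide; open, the fingers measure 123 mm over their backs; the gripper's body (75 mm by 187 mm) begins 45 mm behind the grasp point.
Start: joints at [-1.413, 0.181, 1.607, -0, 1.354, -0.206], TCP at [204.618, -537.376, 238.714] pointing down, gripper open.
Joint ranges: [-2.99, 2.99], [-0.89, 2.07], [0.3, 2.58], [-1.14, 4.28], [0, 2.63], [-3.12, 3.12]. Speed limits (rad/s): [2.57, 2.57, 3.01, 3.14, 3.14, 3.14].

INTERFACE

Orientations are given as a unit quaternion [w, x, y, z].
In Python, from cell import env gives the robot as it stands. The module is installed in compiled form; this text tells all that it offers.
- The arm moves only by the tool carry_out, never from a script. Its arguments are lists of equal length, an entry for each row: "gripper": the opening, from -1 (shut) to 1 (fully open); "travel": the shift along the tool's x, y, z each as a share of 0.04 m, from -1 to 1, a list of three; "turn": the turn about the tool's z as a share of 90 degrees, from -1 to 1. A call has 1 to 12 rows; each row shifts and turns the commanded pose from where the row before left it, along the tool's axes as they then stand; what a row does not reach is not made up. A row lasts 1/8 s, in which the tool goes at most 62.5 mm and 10.7 degrees, less where a joint would pass 70% of its speed; a pose out of reach is approached as far as the arm can. A call with a number of a shift or a turn outside -1 to 1 is refused whole. A call with a gripper value outside its range is refused whole. The fingers move at their own pace and stop on an object; the grip force is fixed at half the most. Time passes only in rows, so rows that do not move let the fingers close. It gives the time, the measured TCP pose, the force, the opening and the grip force at its end, in the units of the state.
- env.get_state(): the state, without advancing time (a new reading comes with each control period).
- env.snapshot(name): name is "side" or "top"; returns (picture, depth): 480x640x3 uint8, red, green, blue; 480x640 float32, mm along the optical axis (not along the pixel's ray), 0 where there is no reading.
- env.camera_model(name): a dict with "fx", "fy", "cx", "cy" (pixels), "dist_coeffs" ([k1, k2, p1, p2, k3] as OpenCV has them; the pictures are not rectified), "pose" (4x4, takes a point from camera to world coordinates). Camera axes: x right, y up, looking along -z (the intrinsics and any distortion apply to the point x, -y, -z); pixel columns grow to the right and rows downward; lengths in mm; the calibration is good to about 2 mm. A picture is of the moment at which its call begins. camera_model takes no time and is no camera call.
- env.sign_off(): hands the job in; it is judged then, once.
The state is a dict: "time_s": time; "q": joint angles; "qvel": joint speeds; "tau": joint torques, N m; "position": TCP position; "tool_rot": TCP orientation; "wrist_force": force on the tool from outside, world axes, zero at the start; "torque": the same for the moment, N m; "grip_width": finger opening in mm; "grip_force": force on a finger pad.
Only numpy, scipy, OpenCV 4.12 (cv2) and the standard library are available. Lean on these libraries where they do the work, as an engineer would, in place of code of your own. Each camera call takes 0.05 s, during which the arm holds its last target. There are 200 camera calls.

## Working session

There is one attempt and no reset: what is moved stays moved. The work goes in short steps, Python scripts to look and compute and a tool call to move; the robot and the scene stay as the last step left them, time stands still between calls to the robot, and variables do not carry over. Pictures are saved under pics/ and viewed, at most 10 in all, crops included, and the job is handed in when it is done.

Besides the shell and the picture viewer there is one more tool, called as name(argument=value, ...) on one line, values as JSON. carry_out: Moves the arm, as the interface text tells. Its arguments: {"type":"object","properties":{"gripper":{"type":"array"},"travel":{"type":"array"},"turn":{"type":"array"}},"required":["gripper","travel","turn"]}

```bash
mkdir -p pics
python3 - <<'E'
from cell import env
import cv2,numpy as np
for n in("side","top"):
    p,d=env.snapshot(n); cv2.imwrite(f"pics/{n}0.png",p[:,:,::-1]); np.save(f"pics/{n}0.npy",d); np.save(f"pics/{n}0rgb.npy",p)
    m=env.camera_model(n);print(n,{k:np.round(v,4).tolist() for k,v in m.items()}, (d>0).mean())
s=env.get_state();print(s)
E
```

```text
side {'fx': 553.7418, 'fy': 553.7418, 'cx': 316.9294, 'cy': 241.8345, 'dist_coeffs': [0.0049, 0.0, 0.0, 0.0, 0.0], 'pose': [[-0.8339, 0.3963, -0.3842, 115.7521], [-0.5519, -0.5847, 0.5946, 639.9714], [0.011, 0.7079, 0.7063, 812.5959], [0.0, 0.0, 0.0, 1.0]]} 0.9961360677083333
top {'fx': 546.8605, 'fy': 546.8605, 'cx': 324.9728, 'cy': 242.0913, 'dist_coeffs': [-0.1691, 0.0, 0.0, 0.0, 0.0], 'pose': [[-0.0265, 0.9881, -0.1517, 366.3459], [-0.9996, -0.0272, -0.0022, -9.3452], [-0.0063, 0.1516, 0.9884, 1153.1725], [0.0, 0.0, 0.0, 1.0]]} 0.9961002604166667
{'time_s': 0.1, 'q': array([-1.41328743e+00,  1.81474733e-01,  1.60787576e+00, -1.19976595e-05,
        1.35379546e+00, -2.06297934e-01]), 'qvel': array([-0.00073167, -0.00227793, -0.0020689 ,  0.00209177,  0.00032134,
       -0.00037337]), 'tau': array([ 3.59702090e-04, -4.34824491e+01, -3.42698121e+01,  7.05341832e-02,
        3.40253930e-02, -4.00841498e-05]), 'position': array([ 204.54369347, -536.8873954 ,  237.91132357]), 'tool_rot': array([-7.76564283e-04,  9.83500612e-01,  1.80903134e-01,  1.30887877e-05]), 'wrist_force': array([-0.23737881, -0.42197266,  0.31599649]), 'torque': array([-0.02367298,  0.00071886, -0.00176293]), 'grip_force': 0.0, 'grip_width': 88.28267567952886}
```

View pics/top0.png

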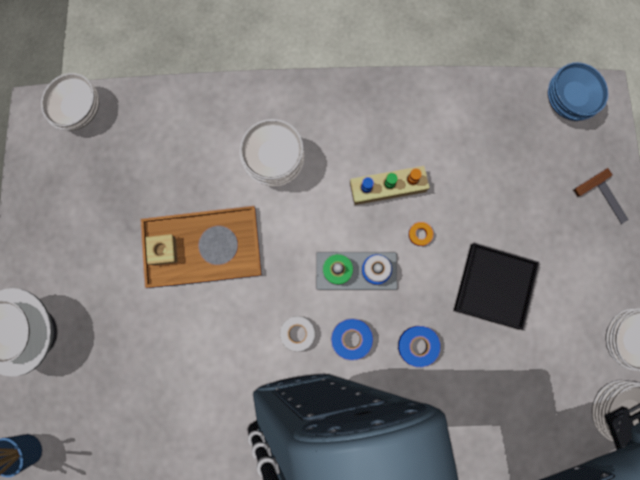

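View pics/side0.png

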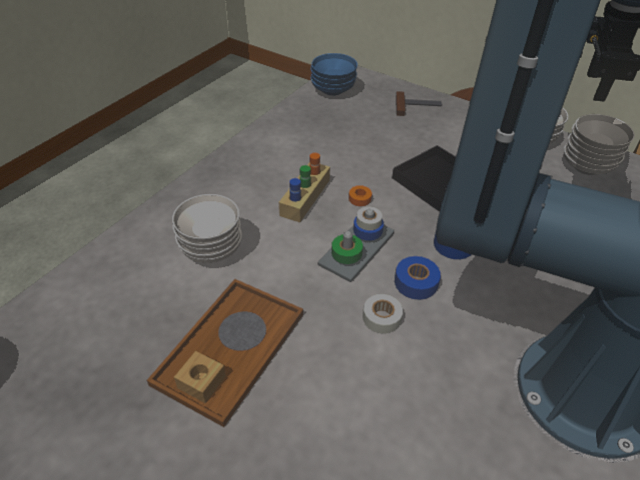

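The top view shows the stand at about (357,270), with white on blue at (377,268) and green at (338,268). The blue vial is at (367,185), the felt at (218,244), the hole at (160,249) and the scrap tray at (497,286). The larger white and blue rolls lying on the table are decoys. The side view confirms this layout.

```bash
cat > h.py <<'E'
import cv2,numpy as np
from cell import env
def rays(n,px):
    m=env.camera_model(n);K=np.array([[m['fx'],0,m['cx']],[0,m['fy'],m['cy']],[0,0,1.]])
    u=cv2.undistortPoints(np.float64(px).reshape(-1,1,2),K,np.array(m['dist_coeffs'])).reshape(-1,2)
    P=np.array(m['pose']); d=np.c_[u[:,0],-u[:,1],-np.ones(len(u))]
    return P[:3,3],d@P[:3,:3].T
def plane(n,px,z):
    o,d=rays(n,px); return o+d*((z-o[2])/d[:,2])[:,None]
def cloud(n,dep):
    v,u=np.mgrid[0:480,0:640]; o,d=rays(n,np.c_[u.ravel(),v.ravel()])
    return (o+d*dep.reshape(-1,1)).reshape(480,640,3)
def cross(a,pa,b,pb):
    o,d=rays(a,[pa]);p,e=rays(b,[pb]);d=d[0];e=e[0]
    s=np.linalg.lstsq(np.c_[d,-e],p-o,rcond=None)[0]; x,y=o+s[0]*d,p+s[1]*e
    return (x+y)/2,np.linalg.norm(x-y)
def circ(P):
    A=np.c_[2*P,np.ones(len(P))]; c=np.linalg.lstsq(A,(P**2).sum(1),rcond=None)[0]
    return c[:2],np.sqrt(c[2]+c[:2]@c[:2])
def big(mask,box):
    b=np.zeros_like(mask);x0,y0,x1,y1=box;b[y0:y1,x0:x1]=mask[y0:y1,x0:x1]
    c=cv2.findContours(b,0,cv2.CHAIN_APPROX_NONE)[0]; return max(c,key=cv2.contourArea)
E
python3 - <<'E'
from h import *
np.set_printoptions(precision=1,suppress=True)
I={n:np.load(f'pics/{n}0rgb.npy') for n in('top','side')};C={n:cloud(n,np.load(f'pics/{n}0.npy')) for n in I}
H={n:cv2.cvtColor(I[n],cv2.COLOR_RGB2HSV) for n in I}
def hue(n,a,b,s=110,v=40): return cv2.inRange(H[n],(a,s,v),(b,255,255))
# table level
print('table z',[np.median(C[n][y,x,2]) for n,y,x in(('top',220,300),('side',300,340))])
box={'top':{'green':(310,245,360,292),'blue':(355,245,400,292),'v':(345,165,435,205)},
     'side':{'green':(325,228,368,270),'blue':(350,203,388,245),'v':(280,145,330,205)}}
T={}
for n in I:
    for k,(a,b) in{'green':(40,85),'blue':(100,130)}.items():
        m=hue(n,a,b); c=big(m,box[n][k])
        x,y,w,h=cv2.boundingRect(c);mk=np.zeros((480,640),np.uint8);cv2.drawContours(mk,[c],-1,1,-1)
        P=C[n][mk>0]; z=P[:,2]; print(n,k,'n',len(P),'z pct',np.percentile(z,[2,25,50,75,98]))
        for zz in((46,66) if k=='blue' else(46,)):
            Q=P[abs(z-zz)<4]
            if len(Q)>20: (cx,cy),r=cv2.minEnclosingCircle(Q[:,:2].astype(np.float32));print('   top',zz,cx,cy,r)
    for k,(a,b) in{'blue':(100,130),'green':(40,85),'amber':(5,18)}.items():
        c=big(hue(n,a,b,130),box[n]['v']);mk=np.zeros((480,640),np.uint8);cv2.drawContours(mk,[c],-1,1,-1)
        P=C[n][mk>0];Q=P[P[:,2]>79];print(n,'vial',k,len(Q),Q.mean(0), P[:,2].max()) if len(Q) else print(n,k,'none',P[:,2].max())
    B=box[n]['blue'];P=C[n][B[1]:B[3],B[0]:B[2]].reshape(-1,3);Q=P[(abs(P[:,2]-66)<3)]
    (cx,cy),r=cv2.minEnclosingCircle(Q[:,:2].astype(np.float32));print(n,'white top',len(Q),Q.mean(0),cx,cy,r)
# felt, hole, block, tray, stand, rack, scrap via depth/height + colour
for n,fb in(('top',(190,220,245,270)),('side',(215,305,270,355))):
    m=cv2.inRange(H[n],(0,0,50),(180,60,140)); c=big(m,fb);mk=np.zeros((480,640),np.uint8);cv2.drawContours(mk,[c],-1,1,-1)
    z=np.median(C[n][mk>0][:,2]);P=plane(n,c.reshape(-1,2),6)[:,:2];print(n,'felt z',z,circ(P),'area',cv2.contourArea(c))
for n,bb in(('top',(140,228,182,270)),('side',(168,345,232,405))):
    P=C[n][bb[1]:bb[3],bb[0]:bb[2]].reshape(-1,3);Q=P[abs(P[:,2]-40)<4];r=cv2.minAreaRect(Q[:,:2].astype(np.float32));print(n,'block',r,np.median(Q[:,2]))
for n,bb,z in(('top',(310,240,405,300),12),('top',(340,160,440,210),40),('side',(270,150,335,222),40),('side',(315,200,400,280),12),('top',(130,200,270,295),18),('side',(140,270,310,425),18),('top',(445,235,550,335),30)):
    P=C[n][bb[1]:bb[3],bb[0]:bb[2]].reshape(-1,3);Q=P[abs(P[:,2]-z)<3.5];print(n,z,len(Q),cv2.minAreaRect(Q[:,:2].astype(np.float32)))
E
```

```text
table z [np.float64(-0.6061819009364626), np.float64(0.20616813769754572)]
top green n 684 z pct [19.6 44.6 46.4 48.3 78.1]
   top 46 480.2286071777344 -30.430639266967773 30.108644485473633
top blue n 107 z pct [11.6 44.3 46.2 47.4 55.7]
   top 46 477.49334716796875 -109.2028579711914 29.82029151916504
top vial blue 85 [649.  -95.6  83.2] 87.33392215449317
top vial green 85 [ 653.5 -143.2   95.7] 1153.1724682459949
top vial amber 101 [ 665.8 -194.7   83. ] 89.32810344826157
top white top 340 [ 478.2 -109.    66.2] 477.5848388671875 -109.602294921875 25.856332778930664
side green n 345 z pct [43.5 45.6 46.7 47.6 49.6]
   top 46 478.27056884765625 -31.071882247924805 31.572072982788086
side blue n 226 z pct [26.  34.1 43.1 46.1 49. ]
   top 46 475.8881530761719 -108.60896301269531 30.091129302978516
side vial blue 57 [649.  -95.4  83.6] 86.76785427766367
side vial green 43 [ 657.3 -145.5   84. ] 87.59724333965926
side vial amber 63 [ 656.2 -180.3   94.9] 812.5959318240962
side white top 284 [ 477.2 -107.1   66.4] 476.74249267578125 -83.1514663696289 54.81443405151367
top felt z 7.5104
[... 539 characters left out ...]
0634765625)
top 40 1141 ((658.9181518554688, -145.48843383789062), (52.05620193481445, 162.35879516601562), 9.284337043762207)
side 40 620 ((659.2327880859375, -146.51309204101562), (52.85908508300781, 165.39573669433594), 9.626249313354492)
side 12 1090 ((492.29803466796875, -93.4031982421875), (151.46389770507812, 235.8890380859375), 28.851449966430664)
top 18 1103 ((539.455810546875, 260.5333251953125), (150.62452697753906, 251.8777313232422), 5.021554946899414)
side 18 1897 ((539.6051025390625, 258.49603271484375), (152.2169952392578, 253.53851318359375), 5.1131463050842285)
top 30 653 ((437.1952209472656, -366.35101318359375), (152.10618591308594, 152.16952514648438), 72.03790283203125)
```

carry_out(gripper=[1,1,1,1,1,1,1,1,1,1,1,1], travel=[[0,0,0],[0,0,0],[0,0,0],[0,0,0],[0,0,0],[0,0,0],[0,0,0],[0,0,0],[0.99,0.59,0],[0.99,0.59,0],[0.99,0.59,0],[0.99,0.59,0]], turn=[-0.094,-0.094,-0.094,-0.094,-0.094,-0.094,-0.094,-0.094,0,0,0,0])

```text
time_s: 1.6
position: [303.5, -379.9, 238.3]
tool_rot: [-0.0, 0.716, 0.698, 0.0]
wrist_force: [0.9, 0.2, -0.4]
grip_width: 87.8
grip_force: 0.0
```

carry_out(gripper=[1,1,1,1,1,1,1,1,1], travel=[[0.99,0.59,0.38],[0.99,0.59,0.38],[0.99,0.59,0.38],[0.99,0.59,0.38],[0.99,0.59,0.38],[0.99,0.59,0.38],[0.97,0.6,0.38],[0,0,0],[0,0,0]], turn=[0,0,0,0,0,0,0,0,0])

```text
time_s: 2.72
position: [475.5, -109.6, 132.2]
tool_rot: [-0.0, 0.716, 0.698, -0.0]
wrist_force: [0.0, -0.4, 0.5]
grip_width: 87.6
grip_force: 0.0
```

carry_out(gripper=[1,1,1,1,-1,-1,-1,-1,-1,-1], travel=[[0,0.05,0.7],[0,0,0.7],[0,0,0.66],[0,0,0],[0,0,0],[0,0,0],[0,0,0],[0,0,0],[0,0,0],[0,0,0]], turn=[0,0,0,0,0,0,0,0,0,0])

```text
time_s: 3.98
position: [478.1, -109.6, 50.4]
tool_rot: [0.0, 0.716, 0.698, 0.0]
wrist_force: [-1.0, 0.0, 5.5]
grip_width: 51.0
grip_force: 30.0
```

carry_out(gripper=[-1,-1,-1,-1,-1,-1], travel=[[0,0,-0.3],[0,0,-0.4],[0,0,-0.4],[0,0,-0.4],[0,0,-0.4],[0,0,0]], turn=[0,0,0,0,0,0])

```text
time_s: 4.72
position: [478.8, -110.0, 127.7]
tool_rot: [0.002, 0.716, 0.698, 0.001]
wrist_force: [-0.1, -0.6, -0.5]
grip_width: 50.4
grip_force: 30.0
```

Run:
```python
from h import *
p,d=env.snapshot('side'); cv2.imwrite('pics/s1.png',cv2.resize(p[80:300,260:480,::-1],None,fx=2,fy=2))
print(env.get_state()['position'],env.get_state()['grip_width'])
```

```text
[ 478.14504061 -109.65775643  126.64913714] 50.805698183940216
```

View pics/s1.png

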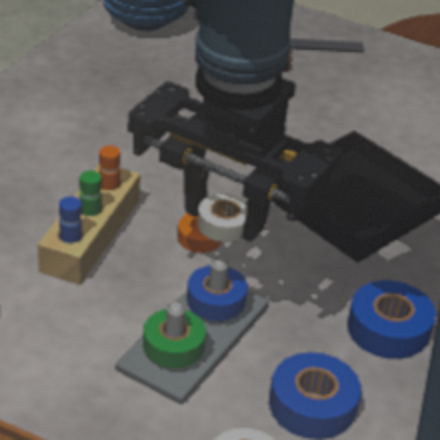

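The white roll is held clear, and the blue roll is still on its spindle (crop 217,290). Next is the scrap tray.

carry_out(gripper=[-1,-1,-1,-1,-1,-1,-1,-1,-1,-1,-1,-1], travel=[[-0.92,-0.12,0.14],[-0.92,-0.12,0.14],[-0.92,-0.12,0.14],[-0.92,-0.12,0.14],[-0.92,-0.12,0.14],[-0.92,-0.12,0.14],[-0.92,-0.14,0.14],[0,0,0.5],[0,0,0.5],[0,0,0.5],[0,0,0.35],[0,0,0]], turn=[0,0,0,0,0,0,0,0,0,0,0,0])

```text
time_s: 6.28
position: [436.4, -365.1, 11.4]
tool_rot: [-0.001, 0.716, 0.698, 0.0]
wrist_force: [-0.2, -0.1, -0.1]
grip_width: 50.7
grip_force: 30.0
```

carry_out(gripper=[-1,0.5,0.5,0.5,0.5,0.5,0.5,0.5,0.5], travel=[[0,0,0.04],[0,0,0],[0,0,0],[0,0,0],[0,0,0],[0,0,-0.5],[0,0,-0.8],[0,0,-0.8],[0,0,-0.8]], turn=[0,0,0,0,0,0,0,0,0])

```text
time_s: 7.4
position: [436.9, -366.3, 129.7]
tool_rot: [0.001, 0.716, 0.698, -0.0]
wrist_force: [-0.6, -0.1, -0.1]
grip_width: 66.1
grip_force: 0.0
```

carry_out(gripper=[1,1,1,1,1,1,1,1,1], travel=[[0.92,0.12,0],[0.92,0.12,0],[0.92,0.12,0],[0.92,0.12,0],[0.92,0.12,0],[0.92,0.12,0],[0.89,0.14,0],[0,0,0],[0,0,0]], turn=[0,0,0,0,0,0,0,0,0])

```text
time_s: 8.52
position: [478.1, -111.3, 128.1]
tool_rot: [0.001, 0.716, 0.698, 0.0]
wrist_force: [0.0, -0.0, -0.7]
grip_width: 88.1
grip_force: 0.0
```

Run:
```python
from h import *
np.set_printoptions(precision=1,suppress=True)
p,d=env.snapshot('top'); cv2.imwrite('pics/t2.png',p[:,:,::-1]);C=cloud('top',d)
m=cv2.inRange(cv2.cvtColor(p,cv2.COLOR_RGB2HSV),(0,0,120),(180,70,255));c=big(m,(465,250,530,320))
x,y,w,h=cv2.boundingRect(c);mk=np.zeros((480,640),np.uint8);cv2.drawContours(mk,[c],-1,1,-1);P=C[mk>0]
print(np.median(P,0),P[:,2].min(),P[:,2].max(),cv2.minEnclosingCircle(P[:,:2].astype(np.float32)));print(env.get_state()['position'])
```

```text
[ 437.  -369.9   24.3] 1.3578153242788176 1153.1724682459949 ((396.24615478515625, -203.08218383789062), 196.03085327148438)
[ 478.  -111.6  127.9]
```

View pics/t2.png

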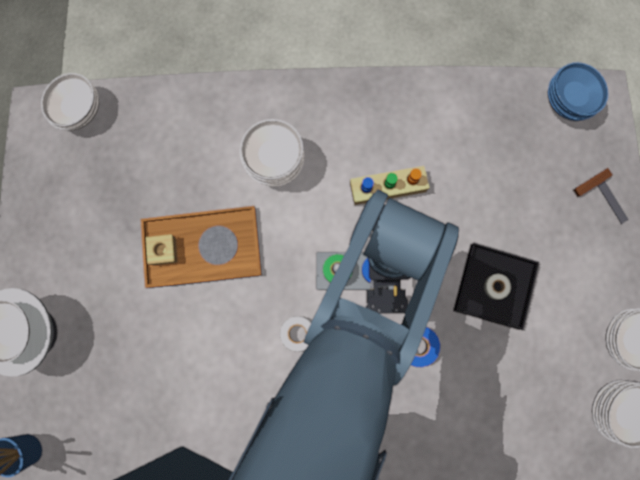

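White lies flat in the scrap tray at (498,286), with its top at 24 mm as expected. Now the blue roll.

carry_out(gripper=[1,1,1,1,1,1,-1,-1,-1,-1,-1], travel=[[0.05,0,0.7],[0,0,0.7],[0,0,0.5],[0,0,0.4],[0,0,0.26],[0,0,0],[0,0,0],[0,0,0],[0,0,0],[0,0,0],[0,0,0]], turn=[0,0,0,0,0,0,0,0,0,0,0])

```text
time_s: 9.95
position: [478.1, -108.8, 25.2]
tool_rot: [0.0, 0.716, 0.698, 0.0]
wrist_force: [-1.7, -0.1, 6.1]
grip_width: 59.8
grip_force: 30.0
```

carry_out(gripper=[-1,-1,-1,-1,-1,-1], travel=[[0,0,-0.3],[0,0,-0.5],[0,0,-0.5],[0,0,-0.5],[0,0,-0.4],[0,0,0]], turn=[0,0,0,0,0,0])

```text
time_s: 10.7
position: [478.6, -109.1, 114.1]
tool_rot: [0.001, 0.716, 0.698, 0.0]
wrist_force: [-0.3, -0.3, -0.8]
grip_width: 60.2
grip_force: 30.0
```

Run:
```python
from h import *
p,d=env.snapshot('side'); cv2.imwrite('pics/s2.png',cv2.resize(p[80:300,260:480,::-1],None,fx=2,fy=2))
s=env.get_state();print(s['position'],s['tool_rot'],s['grip_width'])
```

```text
[ 477.94375022 -108.7773322   113.11064512] [4.87260968e-04 7.16167007e-01 6.97928760e-01 1.64562097e-04] 59.89036945143191
```

View pics/s2.png

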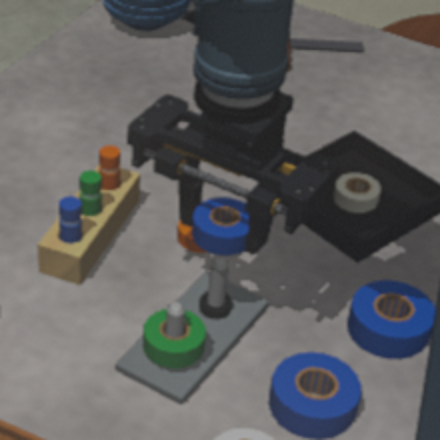

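The blue roll is lifted clear and level, and the green roll has not moved. Carrying it to the felt.

carry_out(gripper=[-1,-1,-1,-1,-1,-1,-1,-1,-1,-1,-1,-1], travel=[[0.92,0.16,0],[0.92,0.16,0],[0.92,0.16,0],[0.92,0.16,0],[0.92,0.16,0],[0.92,0.16,0],[0.92,0.16,0],[0.92,0.16,0],[0.94,0.13,0],[0,0,0.7],[0,0,0.7],[0,0,0.7]], turn=[0,0,0,0,0,0,0,0,0,0,0,0])

```text
time_s: 12.25
position: [541.6, 221.8, 26.5]
tool_rot: [-0.001, 0.716, 0.698, -0.001]
wrist_force: [1.0, -0.7, -0.6]
grip_width: 60.3
grip_force: 30.0
```

carry_out(gripper=[-1,-1], travel=[[0,0,0.2],[0,0,0]], turn=[0,0])

```text
time_s: 12.5
position: [542.1, 221.6, 20.0]
tool_rot: [-0.001, 0.716, 0.698, -0.001]
wrist_force: [0.3, 0.7, 0.4]
grip_width: 60.2
grip_force: 30.0
```

carry_out(gripper=[-1,-1,-1,0.7,0.7,0.7,0.7,0.7,0.7,0.7,0.7,0.7], travel=[[0,0,0.18],[0,0,0.09],[0,0,0],[0,0,0],[0,0,0],[0,0,0],[0,0,0],[0,0,-0.3],[0,0,-0.8],[0,0,-0.8],[0,0,-0.8],[0,0,-0.8]], turn=[0,0,0,0,0,0,0,0,0,0,0,0])

```text
time_s: 14.0
position: [542.8, 221.8, 152.0]
tool_rot: [0.0, 0.716, 0.698, 0.0]
wrist_force: [0.2, -0.8, -0.3]
grip_width: 74.8
grip_force: 0.0
```

carry_out(gripper=[0.3,0.3,0.3,0.3,0.3,0.3,0.3,0.3,0.3,0.3,0.3,0.3], travel=[[-0.87,0.32,0],[-0.87,0.32,0],[-0.87,0.32,0],[-0.88,0.32,0],[-0.88,0.32,0],[-0.88,0.32,0],[-0.88,0.32,0],[-0.87,0.32,0],[-0.87,0.32,0],[0,0,0],[0,0,0],[0,0,0]], turn=[0,0,0,0,0,0,0,0,0,-0.06,-0.06,0])

```text
time_s: 15.5
position: [649.8, -96.1, 150.7]
tool_rot: [0.0, 0.648, 0.762, 0.0]
wrist_force: [0.3, 0.2, -0.0]
grip_width: 57.3
grip_force: 0.0
```

Run:
```python
from h import *
np.set_printoptions(precision=1,suppress=True)
for n,bb,vb in(('top',(190,215,250,275),(340,160,440,210)),('side',(210,285,285,365),(280,145,330,205))):
    p,d=env.snapshot(n);cv2.imwrite(f'pics/{n}3.png',p[:,:,::-1]);C=cloud(n,d)
    m=cv2.inRange(cv2.cvtColor(p,cv2.COLOR_RGB2HSV),(100,110,40),(130,255,255))
    for b,z in((bb,30),(vb,83)):
        try:
            c=big(m,b);mk=np.zeros((480,640),np.uint8);cv2.drawContours(mk,[c],-1,1,-1);P=C[mk>0];Q=P[abs(P[:,2]-z)<4]
            print(n,z,len(Q),np.median(Q,0),cv2.minEnclosingCircle(Q[:,:2].astype(np.float32)))
        except Exception as e: print(n,z,e)
s=env.get_state();print(s['position'],s['tool_rot'])
```

```text
top 30 498 [542.1 217.4  30.3] ((541.740966796875, 219.11737060546875), 30.651676177978516)
top 83 max() iterable argument is empty
side 30 672 [538.8 221.3  30.3] ((541.3348999023438, 218.7477264404297), 31.333423614501953)
side 83 68 [648.8 -95.1  83.2] ((650.2115478515625, -96.96421813964844), 12.961028099060059)
[649.8 -95.8 150.5] [0.  0.6 0.8 0. ]
```

View pics/side3.png

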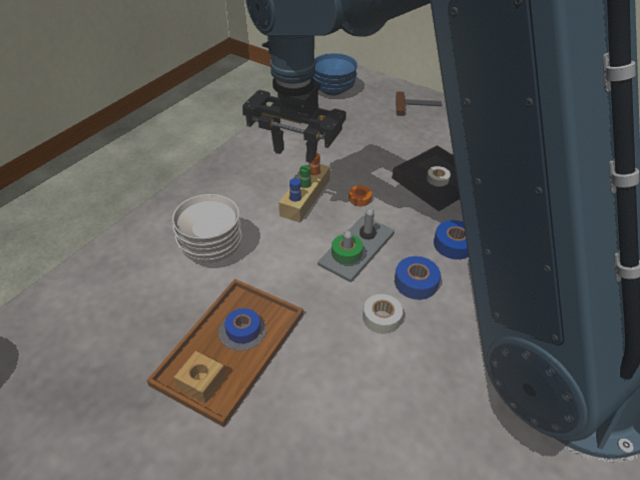

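The blue roll lies on the felt 3 mm off centre, top at 30 mm. The vial top is at 83 mm and about (650,-96), under the gripper.

carry_out(gripper=[0.3,0.3,0.3,0.3,0.3,-1,-1,-1,-1,-1,-1], travel=[[0,0,0.7],[0,0,0.7],[0,0,0.6],[0,0,0.38],[0,0,0],[0,0,0],[0,0,0],[0,0,0],[0,0,0],[0,0,0],[0,0,0]], turn=[0,0,0,0,0,0,0,0,0,0,0])

```text
time_s: 16.98
position: [650.1, -96.0, 55.2]
tool_rot: [0.0, 0.647, 0.762, 0.0]
wrist_force: [-0.1, 0.4, 3.5]
grip_width: 22.7
grip_force: 29.9
```

carry_out(gripper=[-1,-1,-1,-1,-1,-1,-1], travel=[[0,0,-0.3],[0,0,-0.5],[0,0,-0.6],[0,0,-0.6],[0,0,-0.6],[0,0,-0.4],[0,0,0]], turn=[0,0,0,0,0,0,0])

```text
time_s: 17.85
position: [650.6, -96.2, 176.9]
tool_rot: [0.002, 0.647, 0.762, 0.001]
wrist_force: [-0.2, -0.1, -1.0]
grip_width: 23.0
grip_force: 30.0
```

Run:
```python
from h import *
np.set_printoptions(precision=2,suppress=True)
p,d=env.snapshot('side'); cv2.imwrite('pics/s4.png',cv2.resize(p[60:260,220:420,::-1],None,fx=2,fy=2));C=cloud('side',d)
s=env.get_state();print(s['position'],s['tool_rot'],s['grip_width'])
c=big(cv2.inRange(cv2.cvtColor(p,cv2.COLOR_RGB2HSV),(100,130,30),(130,255,255)),(260,100,335,230));mk=np.zeros((480,640),np.uint8);cv2.drawContours(mk,[c],-1,1,-1);P=C[mk>0]
print(cv2.boundingRect(c),len(P),np.percentile(P,[2,50,98],axis=0))
```

```text
[649.84 -95.95 175.34] [0.   0.65 0.76 0.  ] 23.030774252646616
(288, 130, 10, 12) 90 [[ 638.71 -103.26  191.16]
 [ 647.73  -90.09  204.29]
 [ 657.46  -85.42  209.89]]
```

View pics/s4.png

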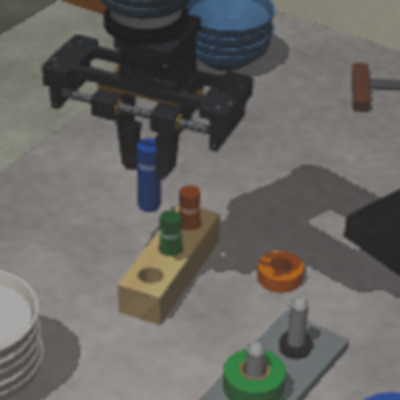

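The vial hangs upright at crop (148,175). Moving it over the hole.

carry_out(gripper=[-1,-1,-1,-1,-1,-1,-1,-1,-1,-1,-1,-1], travel=[[0.94,-0.1,0],[0.94,-0.1,0],[0.94,-0.1,0],[0.94,-0.1,0],[0.94,-0.1,0],[0.94,-0.1,0],[0.94,-0.1,0],[0.94,-0.1,0],[0.93,-0.1,0],[0.92,-0.09,0],[0.92,-0.08,0],[0.92,-0.08,0]], turn=[0,0,0,0,0,0,0,0,0,0,0,0])

```text
time_s: 19.4
position: [530.4, 339.9, 173.1]
tool_rot: [-0.001, 0.647, 0.762, -0.001]
wrist_force: [0.5, 0.2, 0.4]
grip_width: 22.7
grip_force: 30.0
```

carry_out(gripper=[-1,-1,-1,-1,-1], travel=[[0,0,0.6],[0,0,0.6],[0,0,0.6],[0,0,0],[0,0,0]], turn=[0,0,0,0,0])

```text
time_s: 20.02
position: [531.7, 339.1, 102.8]
tool_rot: [-0.0, 0.647, 0.762, -0.0]
wrist_force: [-0.7, 0.8, 0.2]
grip_width: 23.2
grip_force: 30.0
```

Run:
```python
from h import *
np.set_printoptions(precision=2,suppress=True)
p,d=env.snapshot('side'); cv2.imwrite('pics/s5.png',cv2.resize(p[260:430,120:320,::-1],None,fx=3,fy=3));C=cloud('side',d)
s=env.get_state();print(s['position'],s['tool_rot'],s['grip_width'])
m=cv2.inRange(cv2.cvtColor(p,cv2.COLOR_RGB2HSV),(100,130,30),(130,255,255));m[:,222:]=0
c=big(m,(140,260,222,420));print(cv2.boundingRect(c));mk=np.zeros((480,640),np.uint8);cv2.drawContours(mk,[c],-1,1,-1);P=C[mk>0]
Q=P[(P[:,2]>60)&(P[:,2]<300)]
for a in range(60,150,6):
    R=Q[(Q[:,2]>=a)&(Q[:,2]<a+6)]
    if len(R)>15: print(a,len(R),R[:,:2].mean(0),circ(R[:,:2]))
```

```text
[532.23 339.27 103.54] [0.   0.65 0.76 0.  ] 22.794189405557226
(186, 345, 11, 25)
96 16 [527.01 347.1 ] (array([527.76, 345.  ]), np.float64(4.162500521779453))
102 20 [527.16 346.75] (array([529.1 , 341.89]), np.float64(6.49534356733696))
```

View pics/s5.png

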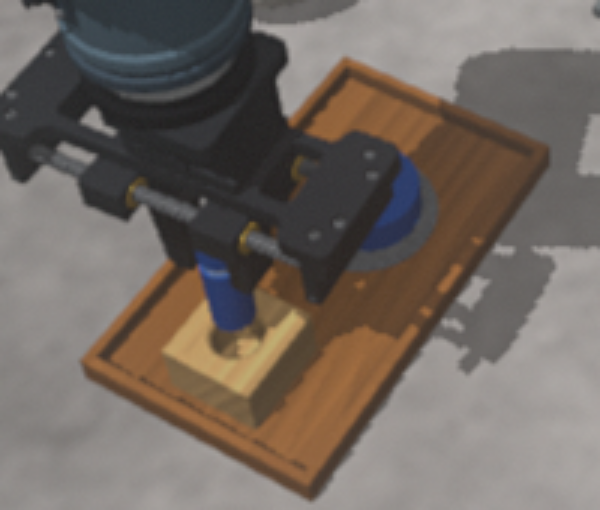

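The vial hangs upright over the hole (crop 235,330). I'm lowering it gently and watching the force.

carry_out(gripper=[-1,-1,-1,-1,-1,-1], travel=[[0,0,0.25],[0,0,0.2],[0,0,0.1],[0,0,0.1],[0,0,0],[0,0,0]], turn=[0,0,0,0,0,0])

```text
time_s: 20.82
position: [531.9, 339.2, 76.9]
tool_rot: [0.0, 0.647, 0.762, 0.0]
wrist_force: [1.1, 0.8, -0.3]
grip_width: 22.7
grip_force: 30.0
```

carry_out(gripper=[-1,-1,-1,-1,-1], travel=[[0,0,0.12],[0,0,0.12],[0,0,0.1],[0,0,0.06],[0,0,0]], turn=[0,0,0,0,0])

```text
time_s: 21.45
position: [531.5, 339.1, 60.4]
tool_rot: [-0.0, 0.647, 0.762, -0.0]
wrist_force: [0.1, -0.0, -1.0]
grip_width: 22.9
grip_force: 30.0
```

Only about 1 mm to go. Release, lift and back away.

carry_out(gripper=[-1,0.2,0.2,0.2,0.2,0.2,0.2,0.2,0.2,0.2,0.2], travel=[[0,0,0.02],[0,0,0],[0,0,0],[0,0,0],[0,0,0],[0,0,-0.3],[0,0,-0.7],[0,0,-0.8],[0,0,-0.8],[0,0,-0.8],[0,0,0]], turn=[0,0,0,0,0,0,0,0,0,0,0])

```text
time_s: 22.82
position: [533.6, 340.0, 200.1]
tool_rot: [0.002, 0.647, 0.762, 0.003]
wrist_force: [0.4, -0.0, -0.6]
grip_width: 52.7
grip_force: 0.0
```

carry_out(gripper=[0.2,0.2,0.2,0.2,0.2,0.2], travel=[[-0.8,0,0],[-0.9,0,0],[-0.9,0,0],[-0.9,0,0],[0,0,0],[0,0,0]], turn=[0,0,0,0,0,0])

```text
time_s: 23.58
position: [553.9, 201.3, 195.2]
tool_rot: [-0.001, 0.647, 0.762, -0.0]
wrist_force: [-0.8, -0.6, -0.9]
grip_width: 52.9
grip_force: 0.0
```

Run:
```python
from h import *
np.set_printoptions(precision=1,suppress=True)
for n,vb in(('top',(140,228,182,270)),('side',(168,330,222,405))):
    p,d=env.snapshot(n);cv2.imwrite(f'pics/{n}6.png',p[:,:,::-1]);C=cloud(n,d)
    m=cv2.inRange(cv2.cvtColor(p,cv2.COLOR_RGB2HSV),(100,110,30),(130,255,255))
    c=big(m,vb);mk=np.zeros((480,640),np.uint8);cv2.drawContours(mk,[c],-1,1,-1);P=C[mk>0];Q=P[abs(P[:,2]-87)<4]
    print(n,len(P),len(Q),np.percentile(P[:,2],[50,90,98]),Q.mean(0) if len(Q) else '')
s=env.get_state();print(s['time_s'],s['position'],s['wrist_force'])
```

```text
top 145 77 [ 85.   89.9 219.5] [532.3 337.2  87.3]
side 267 157 [85.5 88.1 89.4] [531.  338.2  86.8]
23.675 [553.9 201.9 195.5] [ 0.3 -0.7  0.2]
```

View pics/side6.png

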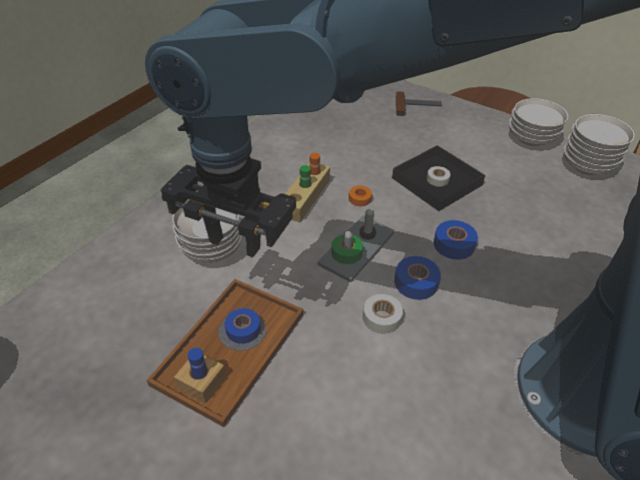

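The vial stands in the hole at (197,360) with its top at 87 mm, so it is fully down. The blue roll is on the felt, white is in the scrap tray, and everything else is where it was.

```bash
python3 -c "
from cell import env
print(env.sign_off())"
```

```text
the job is handed in; nothing more can be done
None
```

I handed the job in at about 24 s: the white roll is flat in the scrap tray, the blue roll on the felt about 3 mm off centre, and the blue vial fully down in the hole; the verdict was not reported back.

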